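Close and pin the building model

TASK

Push both loose layers of the white-walled building model (the dark floor and the pale roof above it) fully home against the model's back stop, then press the roof down past the sprung orange rollers on both sides until it sits level on the floor layer. Then take the red core rod from its grey stand, pass it down through the aligned holes of roof and floor to the bottom of the hole in the base, and let go. Leave the other models and the sample stack alone.

Things in the scene. Friction and masses are not known exactly. Their poses are not given: they have to be found in the camera images.
- model_ref (a point): Building model (wooden base, white walls), fixed to the table: point under it at table height; x points to its back stop, y to its left wall, z up. Its floor is at z = 40 mm, from x = -60 to +70. Two side walls 152 mm apart, 12 mm thick, x = -60 to +88, rise to z = 90; the front (-x) is open. Terraces up to 30 mm high stand outside the walls, out to y = +-130.
- stop_ref (a point): Middle of the top edge of the back stop's inner face: x = 70, y = 0, z = 90 mm of model_ref. The stop is 18 mm thick and joins the walls.
- left_wall (a point): Middle of the top inner edge of the model's left side wall (x = 0, y = +76, z = 90 mm of model_ref). In the wall below it, at z = 70.5, an orange roller bar 14 mm thick runs from x = -62 to +62 and stands 4 mm out of the wall. Sprung: the roof's edge pressed down on it with about 5 to 10 N pushes it into the wall; it then closes over the roof's top edge.
- right_wall (a point): Middle of the top inner edge of the model's right side wall (x = 0, y = -76, z = 90 mm of model_ref). In the wall below it, at z = 70.5, an orange roller bar 14 mm thick runs from x = -62 to +62 and stands 4 mm out of the wall. Sprung: the roof's edge pressed down on it with about 5 to 10 N pushes it into the wall; it then closes over the roof's top edge.
- core_hole (a point): Centre of the mouth of the hole in the model's floor: 20 mm wide, 25 mm deep, at x = 30, y = 0, z = 40 mm of model_ref.
- floor_mid (a point): Centre (half-way up) of the dark brown floor layer, a loose plate 140 (x) by 150 (y) by 12 mm, about 0.2 kg, with a 20 mm through hole 30 mm to +x of its centre. It lies on the model's floor (centre z = 46) between the walls, pulled out through the open front by 16 to 42 mm; home against the stop, its centre is at x = 0 and its front edge at x = -70 of model_ref.
- roof_mid (a point): Centre (half-way up) of the pale roof layer with two glass skylights; size, hole and home x as the floor layer. It lies level on the two roller bars (centre z about 82), pulled out by 16 to 42 mm of its own. Pressed down it lies on the floor layer: centre z = 58, top 64 mm. Pressing about 48 mm left or right of its centre snaps in that side; then the other side likewise.
- rod_mid (a point): Centre (half-way up) of the red round core rod, 14 mm thick and 130 mm long, upright in the stand (centre 75 mm above the table, top 140 mm). All the way in the model its foot is at z = 15 mm and its centre at z = 80 mm.
- stand: Grey stand fixed on the table, 64 by 64 by 40 mm, origin under its centre, with an 18 mm hole, 30 mm deep, in which the rod stands.
- contour_model: Bystander: brown card contour model, about 150 by 100 by 45 mm, origin under its middle.
- samples: Bystander: stack of glass, black and wood sample plates, about 130 by 160 by 50 mm, origin under its middle.
- pavilion: Bystander: small white disc roof on three copper columns on a concrete foot of 85 by 85 mm, 86 mm tall, origin under its middle.

How it is judged:
By the outcome, as a careful person would: the job done as asked, in the order asked, and still so for the second after the job is handed in, with the robot touching nothing.
It also fails if it takes over 58 s, if anything falls off the work surface, if the arm or the gripper's body presses on something with over 40 N, if the wrist force passes 120 N, or if a joint passes its speed limit or range.

ROBOT

A 7-joint arm with a two-finger parallel gripper is mounted at the origin on the work surface. World frame = base frame: x ahead of the robot, y to its left, z up, the work surface at z = 0. Lengths are in mm, angles in rad, forces in N, time in s.
With the tool pointing down it reaches from about 400 to 875 mm from the base axis. Payload 19.3 kg.
Tool frame: the origin (TCP) lies at the very end of the fingers, on their centre line; the grasp point (between the pads) lies 19 mm behind it; z points along the fingers, x is the direction in which the jaws open and shut, and the axes are right-handed (so a half turn about z gives the same grasp; the last joint's range is limited). The gripper opens to 85 mm and grips with 20 to 120 N. Pads are 22 mm wide; open, the fingers measure 114 mm over their backs; the gripper's body (76 mm by 85 mm) begins 54 mm behind the grasp point. The pads swing forward as they close: fully open they stand 13 mm farther back than shut.
Start: joints at [1.278, 0.521, -0.036, 1.599, 0.021, 1.021, -0.113], TCP at [138.073, -609.549, 201.091] pointing down, gripper open.
Joint ranges: [-2.91, 2.91], [-0.3, 2.13], [-1.5, 1.42], [0.17, 2.43], [-1.26, 4.41], [0.16, 1.93], [-2.52, 2.52]. Speed limits (rad/s): [1.89, 1.89, 2.39, 2.39, 3.01, 3.01, 3.01].

INTERFACE

Orientations are given as a unit quaternion [x, y, z, w].
In Python, from plant import get_state, snapshot, camera_params, hand_in gives the robot as it stands.
- The arm moves only by the tool play_rows, never from a script. Its argument "targets" is a list of rows, each a list of 7 numbers: the shift along the tool's x, y, z scaled (see below), then the turn, a rotation vector about the tool's x, y, z scaled (see below), then the opening, from 0 (shut) to 1 (fully open). In form: [[x, y, z, rx, ry, rz, claw], ...]. A call has 1 to 20 rows; each row is the pose to reach, as a shift and turn from the pose commanded when the call began, along the tool's axes at that moment, turning the shorter way round; what a row does not reach only later rows make up. The controller multiplies each number of a shift by 0.25 m and each number of a turn by 2 pi rad. A row lasts 1/12 s, in which the tool goes at most 41.7 mm and 7.16 degrees, less where a joint would pass 70% of its speed; a pose out of reach is approached as far as the arm can. A call with a number of a shift or a turn outside -1 to 1 is refused whole. A call with a gripper value outside its range is refused whole. The fingers move at their own pace and stop on an object; the grip force is fixed at half the most. Time passes only in rows, so rows that repeat a pose let the fingers close. It gives the time, the measured TCP pose, the force and the opening at its end, in the units of the state.
- get_state(): the state, without advancing time (a new reading comes with each control period).
- snapshot(name): name is "scene" or "top"; returns the picture (384x512x3 uint8, red, green, blue); there is no depth.
- camera_params(name): a dict with "vertical_fov" (degrees; the focal length in pixels is half the picture's height over the tangent of half this angle, whatever the lens; pixels are square), "cx", "cy" (the principal point, pixels), "world_from_camera" (4x4, takes a point from camera to world coordinates). Camera axes: x right, y down, z forward; pixel columns grow to the right and rows downward; lengths in mm; the calibration is good to about 2 mm. A picture is of the moment at which its call begins. camera_params takes no time and is no camera call.
- hand_in(): hands the job in, once; it reports no verdict.
The state is a dict: "time_s": time; "q": joint angles; "dq": joint speeds; "tau": joint torques, N m; "position": TCP position; "orientation": TCP orientation; "wrist_force": force on the tool from outside, world axes, zero at the start; "torque": the same for the moment, N m; "width": finger opening in mm.
Only numpy, scipy, OpenCV 4.12 (cv2) and the standard library are available. Lean on these libraries where they do the work, as an engineer would, in place of code of your own. Each camera call takes 0.05 s, during which the arm holds its last target. There are 200 camera calls.

## Working session

There is one attempt and no reset: what is moved stays moved. The work goes in short steps, Python scripts to look and compute and a tool call to move; the robot and the scene stay as the last step left them, time stands still between calls to the robot, and variables do not carry over. Pictures are saved under pics/ and viewed, about 8 in all and at most 12, crops included, and the job is handed in when it is done.

Besides the shell and the picture viewer there is one more tool, called after "Call:" as a command line: name --pt "numbers of a row" for each row, then --argument value for the rest. play_rows: Moves the arm, as the interface text tells. Shifts and turns lie within -1 to 1; 1 stands for 0.25 m of shift or 2 pi rad of turn. Its arguments: {"type":"object","properties":{"targets":{"type":"array","items":{"type":"array","items":{"type":"number"}}}},"required":["targets"]}

```bash
mkdir -p pics
cat > h.py <<'E'
import numpy as np, cv2
from plant import get_state, snapshot, camera_params
from scipy.spatial.transform import Rotation as R
def snap(n,f):
    im=snapshot(n); cv2.imwrite('pics/'+f,im[:,:,::-1]); return im
def cam(n):
    p=camera_params(n); T=np.array(p['world_from_camera']); f=192/np.tan(np.radians(p['vertical_fov'])/2)
    return p,T,f
def ray(n,u,v,z):
    p,T,f=cam(n); d=T[:3,:3]@np.array([(u-p['cx'])/f,(v-p['cy'])/f,1]); o=T[:3,3]
    return o+d*(z-o[2])/d[2]
def proj(n,P):
    p,T,f=cam(n); c=(np.asarray(P)-T[:3,3])@T[:3,:3]; return c[...,:2]/c[...,2:]*f+[p['cx'],p['cy']]
def up(f,g,x0,y0,x1,y1,k):
    im=cv2.imread('pics/'+f)[y0:y1,x0:x1]; cv2.imwrite('pics/'+g,cv2.resize(im,None,fx=k,fy=k,interpolation=cv2.INTER_CUBIC))
E
python3 - <<'E'
from h import *
a=snap('top','t0.png'); b=snap('scene','s0.png')
cv2.imwrite('pics/a0.png',cv2.resize(a[:,:,::-1],(800,600))); 
cv2.imwrite('pics/b0.png',cv2.resize(b[:,:,::-1],(800,600)))
for n in('top','scene'): print(camera_params(n))
print(get_state())
E
```

```text
{'vertical_fov': 45.388090739382186, 'cx': 255.23412079661261, 'cy': 187.8165822859014, 'world_from_camera': array([[ 4.73458376e-02, -9.78900413e-01,  1.98777142e-01,
         3.54466343e+02],
       [-9.98874349e-01, -4.58210742e-02,  1.22663714e-02,
        -4.92892488e+00],
       [-2.89937389e-03, -1.99134150e-01, -9.79967950e-01,
         1.19395545e+03],
       [ 0.00000000e+00,  0.00000000e+00,  0.00000000e+00,
         1.00000000e+00]])}
{'vertical_fov': 57.20664018305042, 'cx': 253.52619192221314, 'cy': 195.168761408909, 'world_from_camera': array([[-6.63677876e-01,  5.07002169e-01, -5.49982252e-01,
         1.04431035e+03],
       [ 7.47805052e-01,  4.32144799e-01, -5.04022298e-01,
         4.25438644e+02],
       [-1.78684281e-02, -7.45787955e-01, -6.65943726e-01,
         6.48794624e+02],
       [ 0.00000000e+00,  0.00000000e+00,  0.00000000e+00,
         1.00000000e+00]])}
{'time_s': 0.1, 'q': array([ 1.2778044 ,  0.52191345, -0.03634624,  1.59989253,  0.02123681,
        1.02113195, -0.11281128]), 'dq': array([-0.00054237, -0.00186404,  0.00133549, -0.00093836, -0.00122545,
       -0.00142374, -0.00015428]), 'tau': array([ 3.62422623e-03, -9.28481627e+01,  1.98368043e+00, -3.70531118e+01,
        1.80364901e-02,  5.43075163e-03,  6.46548074e-05]), 'position': array([ 137.99470947, -609.26060296,  200.62957511]), 'orientation': array([ 7.81333815e-01, -6.24113162e-01, -4.00792008e-04, -2.63420681e-04]), 'wrist_force': array([-1.0229512 , -0.35479087, -0.25233859]), 'torque': array([0.04836432, 0.07904473, 0.0150011 ]), 'width': 85.29014442098742}
```

View pics/a0.png

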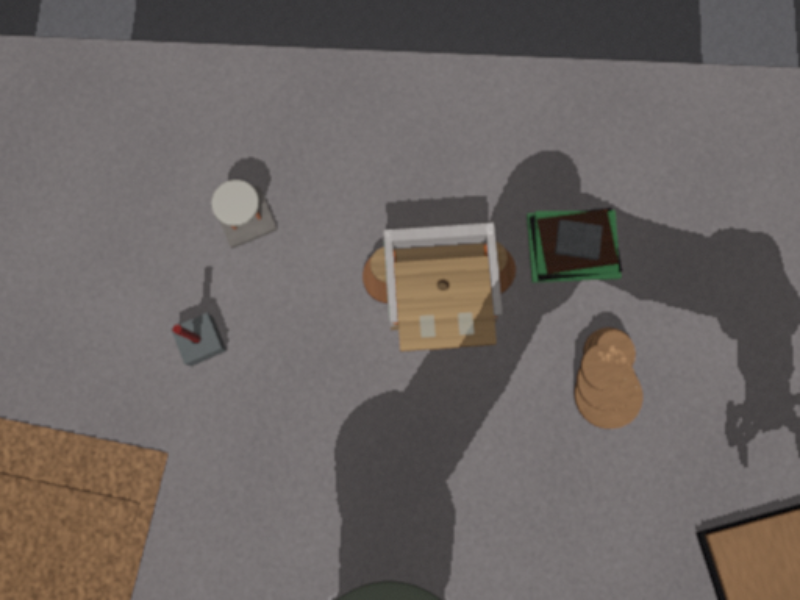

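View pics/b0.png

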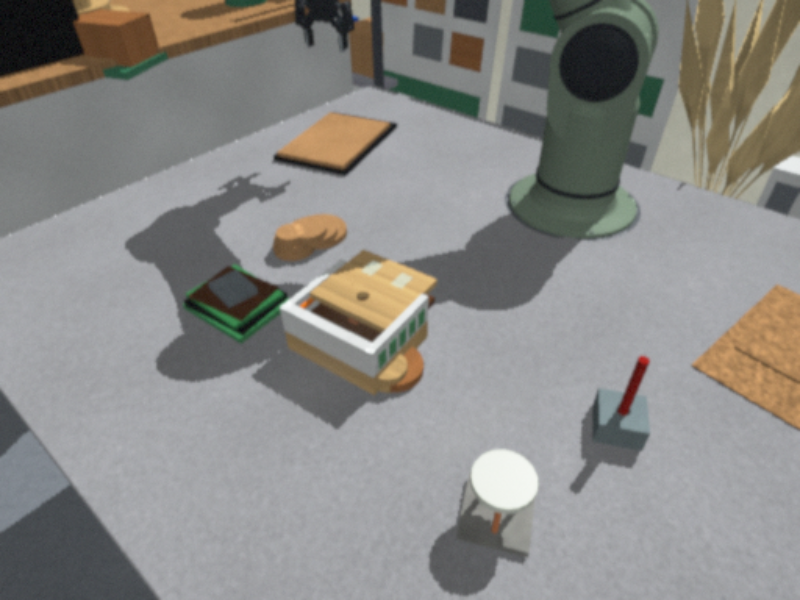

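Top view (800x600): model walls at (385–500, 225–325) with back stop on the far side, roof hole at (443,285), stand at (200,338). Zooming in on both views.

Run:
```python
from h import *
up('t0.png','a1.png',228,134,338,232,6)   # 660x588
up('s0.png','b1.png',175,155,290,255,6)
a=cv2.imread('pics/t0.png')[190:240,95:160];b=cv2.imread('pics/s0.png')[220:295,370:425]
r=lambda i,k:cv2.resize(i,None,fx=k,fy=k,interpolation=cv2.INTER_CUBIC)
a=r(a,6);b=r(b,6);c=np.zeros((450,720,3),np.uint8);c[:300,:390]=a;c[:450,390:720]=b
cv2.imwrite('pics/c1.png',c)
```

```text
(no output)
```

View pics/a1.png

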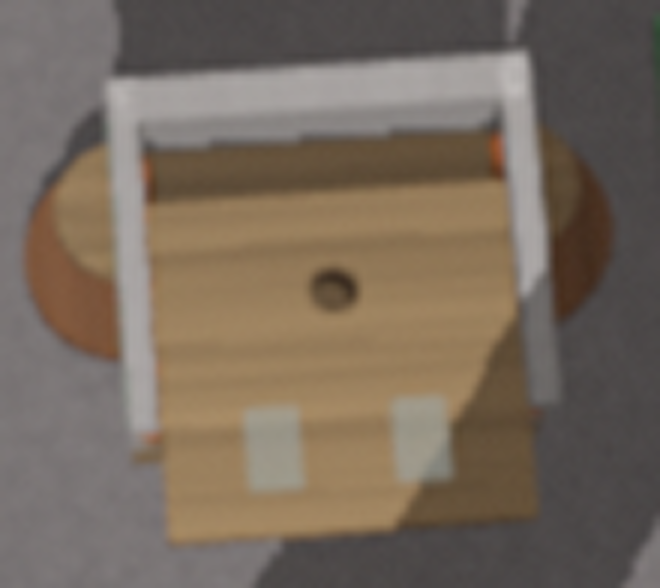

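View pics/b1.png

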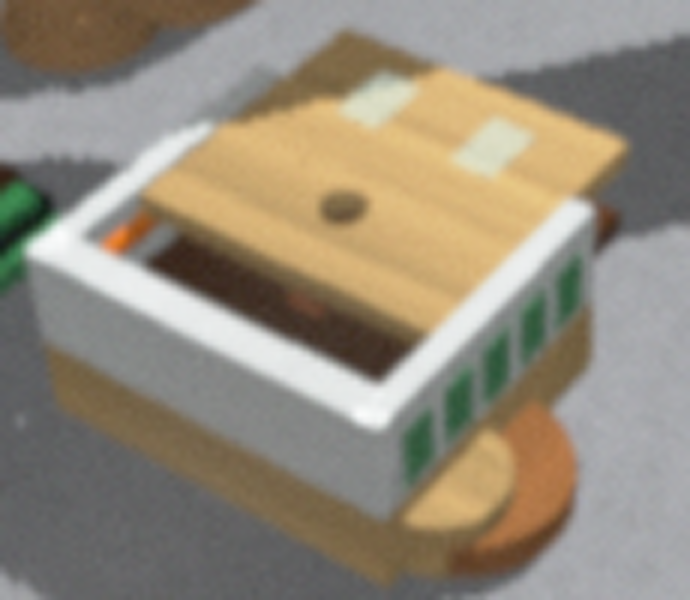

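View pics/c1.png

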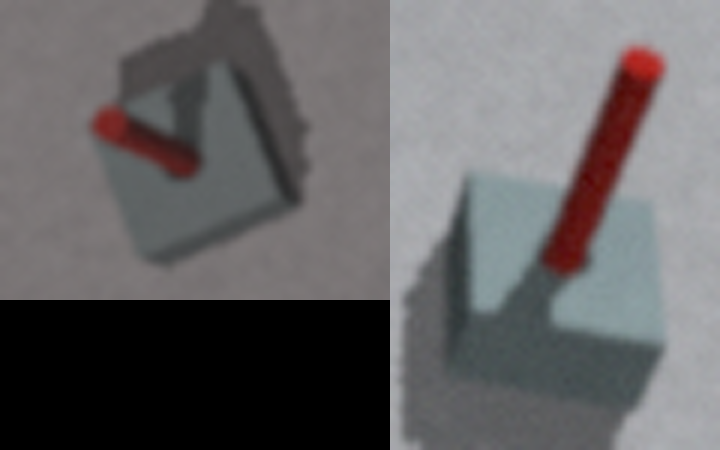

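a1: stop outer corners (107,83)/(527,53), wall fronts (134,445)/(560,402), roof hole (333,290). b1: model corners (375,425), (30,248), (590,203), hole (343,206). c1: rod top (110,125) in top view, (643,65) in scene. Fitting poses.

```bash
cat > fit.py <<'E'
from h import *
from scipy.optimize import least_squares
m=lambda p,o,k=6:[(p[0]+.5)/k-.5+o[0],(p[1]+.5)/k-.5+o[1]]
T=lambda *p:('top',m(p,(228,134)));S=lambda *p:('scene',m(p,(175,155)))
obs=[(T(107,83),(88,88,90)),(T(527,52),(88,-88,90)),(T(134,446),(-60,88,90)),(T(155,438),(-60,76,90)),(T(560,402),(-60,-88,90)),(T(531,405),(-60,-76,90)),
(S(375,428),(88,88,90)),(S(28,250),(88,-88,90)),(S(592,203),(-60,88,90)),(S(378,383),(70,76,90))]
W=lambda p,L:np.array([p[0],p[1],0])+R.from_euler('z',p[2]).apply(L)
def res(p): return np.concatenate([proj(c,W(p,L))-uv for (c,uv),L in obs])
s=least_squares(res,[550,-50,0],loss='soft_l1'); p=s.x
print('model',p[:2],np.degrees(p[2]),'\n',s.fun.reshape(-1,2).round(1).tolist())
loc=lambda P:R.from_euler('z',-p[2]).apply(np.array(P)-[p[0],p[1],0]).round(1)
print('roof hole',loc(ray(*flat(T(333,290)),88)) if 0 else [loc(ray(c,*uv,88)) for c,uv in (T(333,289),S(343,206))])
print('roof front',[loc(ray(c,*uv,88)) for c,uv in (T(168,543),T(537,517),S(345,30),S(628,148))])
print('floor hole',[loc(ray(c,*uv,52)) for c,uv in (S(308,303),)])
# rod: top centre and exit from stand
ct=m((110,122),(95,190)); cs=m((643-390,62),(370,220))
rr=lambda q:np.concatenate([proj('top',[q[0],q[1],140])-ct,proj('scene',[q[0],q[1],140])-cs])
q=least_squares(rr,[450,400]); print('rod',q.x,q.fun)
print(ray('top',*m((187,163),(95,190)),40),ray('scene',*m((565-390,258),(370,220)),40))
E
python3 fit.py
```

```text
model [602.56306237 -58.02433161] 7.134237041013029 
 [[-0.8, 0.4], [-0.7, 0.3], [-0.9, -1.7], [0.5, -0.8], [0.1, 0.1], [0.0, -0.0], [0.1, -0.9], [-1.2, -0.8], [0.0, -0.4], [0.1, -0.5]]
roof hole [array([-5.4, -0.2, 88. ]), array([-3.6,  3.7, 88. ])]
roof front [array([-104.6,   75.4,   88. ]), array([-105.6,  -73.9,   88. ]), array([-101.1,  -68.9,   88. ]), array([-99. ,  81.3,  88. ])]
floor hole [array([21.1,  1.6, 52. ])]
rod [500.64760356 338.53596845] [-1.13365142 -0.11796441 -0.71357983 -0.52061668]
[498.44674343 333.78184541  40.        ] [502.25230865 341.25189266  40.        ]
```

```bash
cat >> h.py <<'E'
MX,MY,MA=602.6,-58.0,np.radians(7.13)
def world(l): return np.array([MX,MY,0])+R.from_euler('z',MA).apply(l)
def local(w): return R.from_euler('z',-MA).apply(np.array(w)-[MX,MY,0])
def go(w,jaw=None):
    s=get_state(); r=R.from_quat(s['orientation'])
    if jaw is None: rv=np.zeros(3)
    else:
        a=np.radians(jaw); t=R.from_matrix(np.array([[np.cos(a),np.sin(a),0],[np.sin(a),-np.cos(a),0],[0,0,-1]]))
        rv=(r.inv()*t).as_rotvec()
    d=r.inv().apply(np.array(w)-s['position'])
    print('row',(d/250).round(4),(rv/2/np.pi).round(4),'rows>=%.0f'%(max(np.linalg.norm(d)/41.7,np.degrees(np.linalg.norm(rv))/7.16)+2))
def st():
    s=get_state(); print('t',s['time_s'],'w',s['position'].round(1),'loc',local(s['position']).round(1),'F',s['wrist_force'].round(1),'width',round(s['width'],1), 'eul',R.from_quat(s['orientation']).as_euler('ZYX',degrees=True).round(1))
E
python3 - <<'E'
from h import *
st(); go(world([-140,0,200]),-82.87); go(world([-140,0,40]),-82.87)
E
```

```text
t 0.1 w [ 138.  -609.3  200.6] loc [-529.4 -489.3  200.6] F [-1.  -0.4 -0.3] width 85.3 eul [-7.72e+01  1.00e-01  1.80e+02]
row [-1.7949 -1.7424  0.0041] [0.     0.0002 0.0157] rows>=17
row [-1.7943 -1.7425  0.6441] [0.     0.0002 0.0157] rows>=17
```

Call:
play_rows --pt "-0.9 -0.87 0 0 0 0.0157 0.6" --pt "-0.9 -0.87 0 0 0 0.0157 0.6" --pt "-0.9 -0.87 0 0 0 0.0157 0.6" --pt "-0.9 -0.87 0 0 0 0.0157 0.6" --pt "-0.9 -0.87 0 0 0 0.0157 0.6" --pt "-0.9 -0.87 0 0 0 0.0157 0.6" --pt "-0.9 -0.87 0 0 0 0.0157 0.6" --pt "-0.9 -0.87 0 0 0 0.0157 0.6" --pt "-0.9 -0.87 0 0 0 0.0157 0.6" --pt "-0.9 -0.87 0 0 0 0.0157 0.6"

```text
time_s: 0.93
position: [301.0, -341.3, 201.2]
orientation: [0.75, -0.661, 0.0, -0.0]
wrist_force: [0.5, -0.8, -0.7]
width: 51.4
```

Run:
```python
from h import *
st(); go(world([-140,0,200]),-82.87)
```

```text
t 0.9333 w [ 301.  -341.3  201.2] loc [-334.4 -243.7  201.2] F [ 0.5 -0.8 -0.7] width 51.4 eul [ -82.8   -0.  -180. ]
row [-0.9732 -0.7796  0.0047] [-0.     -0.      0.0003] rows>=9
```

Call:
play_rows --pt "-0.973 -0.78 0 0 0 0 0.6" --pt "-0.973 -0.78 0 0 0 0 0.6" --pt "-0.973 -0.78 0 0 0 0 0.6" --pt "-0.973 -0.78 0 0 0 0 0.6" --pt "-0.973 -0.78 0 0 0 0 0.6" --pt "-0.973 -0.78 0 0 0 0 0.6" --pt "-0.973 -0.78 0 0 0 0 0.6" --pt "-0.973 -0.78 0 0 0 0 0.6" --pt "-0.973 -0.78 0 0 0 0 0.6" --pt "-0.973 -0.78 0.3 0 0 0 0.6" --pt "-0.973 -0.78 0.644 0 0 0 0.6" --pt "-0.973 -0.78 0.644 0 0 0 0.6" --pt "-0.973 -0.78 0.644 0 0 0 0.6" --pt "-0.973 -0.78 0.644 0 0 0 0.6" --pt "-0.973 -0.78 0.644 0 0 0 0.6" --pt "-0.973 -0.78 0.644 0 0 0 0.6"

```text
time_s: 2.27
position: [464.7, -77.4, 41.7]
orientation: [0.749, -0.662, 0.001, -0.0]
wrist_force: [0.5, 1.0, -0.2]
width: 51.3
```

Run:
```python
from h import *
st(); go(world([-85,0,40]),-82.87)
a=snap('top','t1.png')[130:240,225:345]; b=snap('scene','s1.png')[135:255,175:295]
r=lambda i,w,h:cv2.resize(i,(w,h),interpolation=cv2.INTER_CUBIC)
cv2.imwrite('pics/d1.png',np.hstack([r(a,400,367),np.vstack([r(b,367,367)])])[:,:,::-1])
```

```text
t 2.2667 w [464.7 -77.4  41.7] loc [-139.2   -2.1   41.7] F [ 0.5  1.  -0.2] width 51.3 eul [ -83.    -0.  -179.9]
row [-0.0088 -0.217   0.0072] [-0.0002 -0.0001 -0.0002] rows>=3
```

View pics/d1.png

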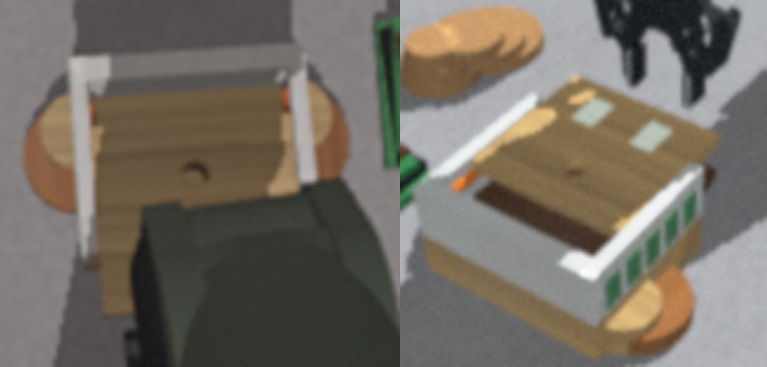

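d1: fingers stand just in front of the plates, clear of everything. Pushing both together.

Call:
play_rows --pt "-0.008 -0.04 0.005 0 0 0 0.6" --pt "-0.008 -0.07 0.005 0 0 0 0.6" --pt "-0.008 -0.085 0.005 0 0 0 0.6" --pt "-0.008 -0.1 0.005 0 0 0 0.6" --pt "-0.008 -0.115 0.005 0 0 0 0.6" --pt "-0.008 -0.13 0.005 0 0 0 0.6" --pt "-0.008 -0.145 0.005 0 0 0 0.6" --pt "-0.008 -0.16 0.005 0 0 0 0.6" --pt "-0.008 -0.17 0.005 0 0 0 0.6" --pt "-0.008 -0.18 0.005 0 0 0 0.6" --pt "-0.008 -0.19 0.005 0 0 0 0.6" --pt "-0.008 -0.2 0.005 0 0 0 0.6"

```text
time_s: 3.37
position: [513.4, -68.3, 38.8]
orientation: [0.75, -0.662, -0.0, 0.0]
wrist_force: [-1.0, -0.8, 0.7]
width: 51.3
```

```bash
python3 -c "
from h import *
st()"
```

```text
t 3.3667 w [513.4 -68.3  38.8] loc [-89.8   0.8  38.8] F [-1.  -0.8  0.7] width 51.3 eul [-82.9   0.  180. ]
```

Now short creeping calls until the force rises.

Call:
play_rows --pt "0 -0.006 0 0 0 0 0.6" --pt "0 -0.01 0 0 0 0 0.6" --pt "0 -0.014 0 0 0 0 0.6" --pt "0 -0.018 0 0 0 0 0.6"

```text
time_s: 3.7
position: [517.7, -67.8, 38.9]
orientation: [0.75, -0.662, -0.0, 0.0]
wrist_force: [-0.8, 0.1, 0.2]
width: 51.2
```

Call:
play_rows --pt "0 -0.004 0 0 0 0 0.6" --pt "0 -0.008 0 0 0 0 0.6" --pt "0 -0.012 0 0 0 0 0.6"

```text
time_s: 3.95
position: [520.8, -67.4, 38.9]
orientation: [0.75, -0.662, 0.0, -0.0]
wrist_force: [-0.6, -0.5, 0.3]
width: 51.1
```

Call:
play_rows --pt "0 -0.004 0 0 0 0 0.6" --pt "0 -0.008 0 0 0 0 0.6"

```text
time_s: 4.12
position: [522.8, -67.2, 38.9]
orientation: [0.75, -0.662, -0.0, -0.0]
wrist_force: [-1.1, 0.8, 0.7]
width: 51.2
```

Call:
play_rows --pt "0 -0.004 0 0 0 0 0.6" --pt "0 -0.008 0 0 0 0 0.6"

```text
time_s: 4.28
position: [522.9, -67.0, 38.4]
orientation: [0.749, -0.662, -0.001, 0.001]
wrist_force: [-13.7, 1.2, 3.4]
width: 50.8
```

Run:
```python
from h import *
st()
a=snap('top','t2.png')[130:240,225:345]; b=snap('scene','s2.png')[135:255,175:295]
r=lambda i,w,h:cv2.resize(i,(w,h),interpolation=cv2.INTER_CUBIC)
cv2.imwrite('pics/d2.png',np.hstack([r(a,400,367),r(b,367,367)])[:,:,::-1])
```

```text
t 4.2833 w [522.9 -67.   38.4] loc [-80.3   0.9  38.4] F [-13.7   1.2   3.4] width 50.8 eul [-82.9   0.  179.8]
```

View pics/d2.png

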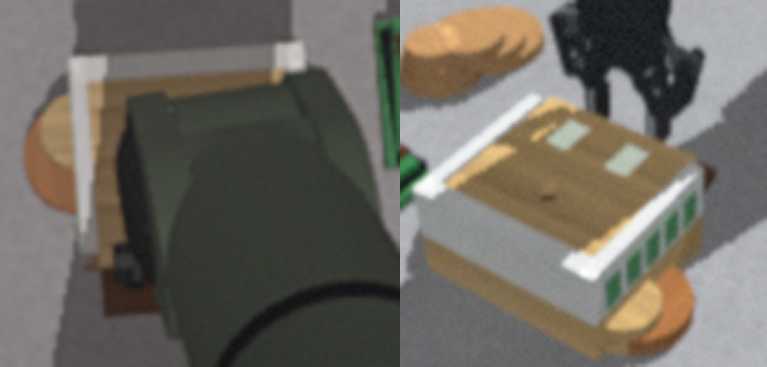

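Run:
```python
from h import *
for (x,y) in [(103,313),(155,314),(103,285),(87,268),(100,268)]:
    u=225+(x+.5)*.3-.5; v=130+(y+.5)*.3-.5
    print([local(ray('top',u,v,z)).round(1)[:2] for z in (0,40,52)])
up('t2.png','e2.png',235,195,310,235,10)
```

```text
[array([-92.5,  74.7]), array([-97.4,  75. ]), array([-98.9,  75.1])]
[array([-96.4,  34.2]), array([-101.2,   35.8]), array([-102.7,   36.3])]
[array([-70.4,  73. ]), array([-76.1,  73.4]), array([-77.8,  73.5])]
[array([-56. ,  84.6]), array([-62.1,  84.5]), array([-64. ,  84.5])]
[array([-56.8,  74.3]), array([-62.9,  74.7]), array([-64.7,  74.7])]
```

View pics/e2.png

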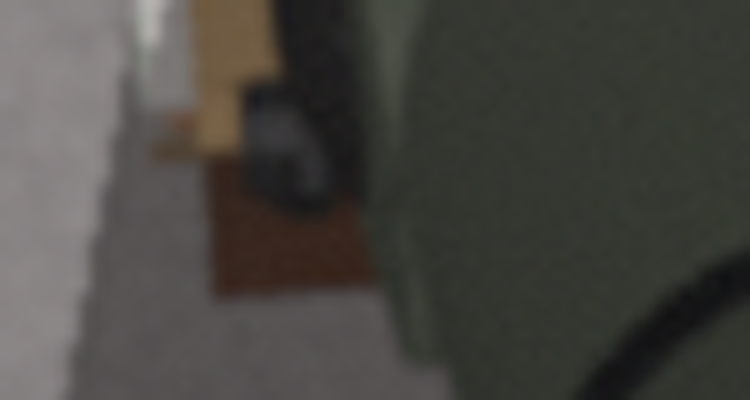

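The dark floor plate still protrudes to x≈-99 (e2: front edge at rows ~290): the partly open fingertips ride higher than assumed and passed above it; the roof is home. I'll back off, close the gripper, tilt so the tips lead, and push the floor alone.

Call:
play_rows --pt "0 0.02 0 0 0 0 0.6" --pt "0 0.02 -0.04 0 0 0 0.6" --pt "0 0.02 -0.08 0 0 0 0.6" --pt "0 0.12 -0.08 0 0 0 0.3" --pt "0 0.24 -0.08 0 0 0 0" --pt "0 0.24 -0.08 0.014 0 0 0" --pt "0 0.24 -0.08 0.028 0 0 0" --pt "0 0.24 -0.08 0.028 0 0 0" --pt "0 0.24 -0.05 0.028 0 0 0" --pt "0 0.24 -0.016 0.028 0 0 0" --pt "0 0.24 -0.016 0.028 0 0 0" --pt "0 0.24 -0.016 0.028 0 0 0"

```text
time_s: 5.38
position: [465.5, -74.0, 42.2]
orientation: [0.747, -0.659, 0.057, -0.065]
wrist_force: [-0.8, 0.3, 1.2]
width: -0.1
```

Run:
```python
from h import *
st(); go(world([-100,0,43])); go(world([-84,0,43]))
```

```text
t 5.3833 w [465.5 -74.   42.2] loc [-138.     1.1   42.2] F [-0.8  0.3  1.2] width -0.1 eul [ -82.8    0.  -170. ]
row [ 0.0046 -0.1505  0.0231] [0. 0. 0.] rows>=3
row [ 0.0046 -0.2135  0.0342] [0. 0. 0.] rows>=3
```

Call:
play_rows --pt "0.004 -0.05 0.008 0 0 0 0" --pt "0.004 -0.08 0.012 0 0 0 0" --pt "0.004 -0.1 0.016 0 0 0 0" --pt "0.004 -0.12 0.019 0 0 0 0" --pt "0.004 -0.14 0.022 0 0 0 0" --pt "0.004 -0.16 0.025 0 0 0 0" --pt "0.004 -0.175 0.028 0 0 0 0" --pt "0.004 -0.19 0.031 0 0 0 0" --pt "0.004 -0.2 0.033 0 0 0 0" --pt "0.004 -0.21 0.034 0 0 0 0"

```text
time_s: 6.22
position: [518.1, -68.8, 43.6]
orientation: [0.747, -0.659, 0.058, -0.066]
wrist_force: [-0.0, -0.0, -0.0]
width: -0.0
```

Call:
play_rows --pt "0 -0.004 0.0007 0 0 0 0" --pt "0 -0.008 0.0014 0 0 0 0"

```text
time_s: 6.38
position: [520.0, -68.5, 43.7]
orientation: [0.747, -0.659, 0.058, -0.066]
wrist_force: [0.1, -0.3, -0.1]
width: 0.5
```

Call:
play_rows --pt "0 -0.004 0.0007 0 0 0 0" --pt "0 -0.008 0.0014 0 0 0 0"

```text
time_s: 6.55
position: [522.0, -68.3, 43.7]
orientation: [0.747, -0.659, 0.058, -0.066]
wrist_force: [-0.2, 0.2, -0.1]
width: 0.2
```

Call:
play_rows --pt "0 -0.004 0.0007 0 0 0 0" --pt "0 -0.008 0.0014 0 0 0 0"

```text
time_s: 6.72
position: [524.1, -68.0, 43.7]
orientation: [0.747, -0.659, 0.058, -0.066]
wrist_force: [0.1, -0.0, 0.3]
width: -0.0
```

Call:
play_rows --pt "0 -0.004 0.0007 0 0 0 0" --pt "0 -0.008 0.0014 0 0 0 0"

```text
time_s: 6.88
position: [526.1, -67.8, 43.7]
orientation: [0.747, -0.659, 0.058, -0.066]
wrist_force: [-0.9, 0.5, -0.1]
width: 0.2
```

Run:
```python
from h import *
st()
snap('top','t3.png'); snap('scene','s3.png'); up('t3.png','e3.png',228,130,328,230,4);
```

```text
t 6.8833 w [526.1 -67.8  43.7] loc [-77.1  -0.2  43.7] F [-0.9  0.5 -0.1] width 0.2 eul [ -82.9    0.  -169.9]
```

View pics/e3.png

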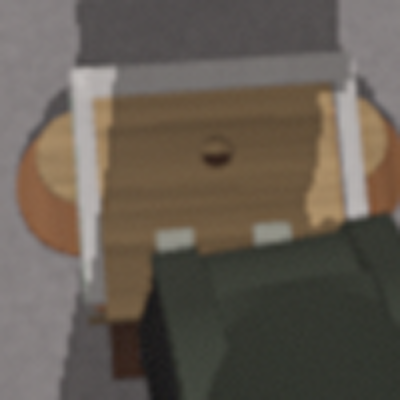

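Run:
```python
from h import *
up('s3.png','f3.png',200,125,310,215,7)
for c,u,v in (('top',256,224.5),('top',261,224.6),('scene',175+605/6,155+225/6),('scene',175+620/6,155+212/6)):
    print(c,[local(ray(c,u,v,z)).round(1)[:2] for z in (0,30,40,52)])
```

```text
top [array([-95.1,  73.8]), array([-98.7,  74. ]), array([-99.9,  74.1]), array([-101.4,   74.2])]
top [array([-96.3,  60.8]), array([-99.9,  61.3]), array([-101.1,   61.5]), array([-102.6,   61.8])]
scene [array([-137.7,   49.8]), array([-108.3,   67.1]), array([-98.5,  72.9]), array([-86.7,  79.8])]
scene [array([-149.3,   50.8]), array([-119.4,   68.1]), array([-109.4,   73.8]), array([-97.4,  80.8])]
```

View pics/f3.png

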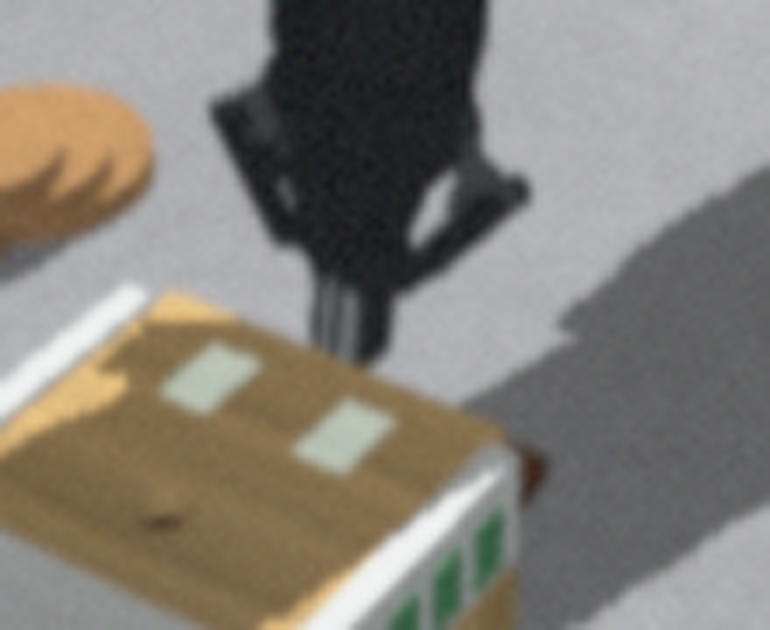

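Run:
```python
from h import *
s=get_state(); P=s['position']; r=R.from_quat(s['orientation'])
f=lambda uv:((uv-[200,125])*7).round(0)
print('TCP',f(proj('scene',P)))
for d in (10,19,54+19): print(d,f(proj('scene',P-d*r.apply([0,0,1]))))
for x in(-11,11):
  for y in (-11,11): print(x,y,f(proj('scene',P+r.apply([x,y,0]))))
for y in (-75,0,75): print('roof front',y,f(proj('scene',world([-70,y,88]))))
```

```text
TCP [337. 427.]
10 [339. 404.]
19 [341. 384.]
73 [352. 257.]
-11 -11 [345. 449.]
-11 11 [378. 425.]
11 -11 [297. 428.]
11 11 [330. 405.]
roof front -75 [162. 278.]
roof front 0 [324. 345.]
roof front 75 [497. 417.]
```

Floor plate didn't move: closed tips at reported z≈44 passed over it, so the real tips sit higher than reported. Back off, lower to z≈25, push again.

Call:
play_rows --pt "0 0.1 -0.018 0 0 0 0" --pt "0 0.235 -0.04 0 0 0 0" --pt "0 0.235 -0.04 0 0 0 0" --pt "0 0.248 0.034 0 0 0 0" --pt "0 0.248 0.034 0 0 0 0" --pt "0 0.248 0.034 0 0 0 0" --pt "0 0.248 0.034 0 0 0 0"

```text
time_s: 7.57
position: [467.1, -75.0, 24.8]
orientation: [0.747, -0.659, 0.058, -0.066]
wrist_force: [-0.2, -0.6, 0.4]
width: -0.1
```

Run:
```python
from h import *
st(); 
for x in (-105,-95,-85): go(world([x,0,25]))
```

```text
t 7.5667 w [467.1 -75.   24.8] loc [-136.5   -0.    24.8] F [-0.2 -0.6  0.4] width -0.1 eul [ -82.9    0.  -169.9]
row [-0.0002 -0.1243  0.0211] [0. 0. 0.] rows>=3
row [-0.0002 -0.1637  0.0281] [0. 0. 0.] rows>=3
row [-2.000e-04 -2.031e-01  3.510e-02] [0. 0. 0.] rows>=3
```

Call:
play_rows --pt "0 -0.05 0.009 0 0 0 0" --pt "0 -0.08 0.014 0 0 0 0" --pt "0 -0.095 0.016 0 0 0 0" --pt "0 -0.11 0.019 0 0 0 0" --pt "0 -0.125 0.021 0 0 0 0" --pt "0 -0.14 0.024 0 0 0 0" --pt "0 -0.15 0.026 0 0 0 0" --pt "0 -0.16 0.028 0 0 0 0" --pt "0 -0.17 0.029 0 0 0 0" --pt "0 -0.18 0.031 0 0 0 0"

```text
time_s: 8.4
position: [512.4, -69.5, 24.7]
orientation: [0.747, -0.659, 0.058, -0.066]
wrist_force: [0.1, 0.6, 0.1]
width: 0.3
```

Run:
```python
from h import *
st()
t=snap('top','t4.png')
# brown front edge: column scan at left front of floor
for n in ('t2.png','t3.png','t4.png'):
    im=cv2.imread('pics/'+n).astype(int); print(n)
    for u in (257,259): print([tuple(im[v,u][::-1]) for v in range(206,228,2)])
```

```text
t 8.4 w [512.4 -69.5  24.7] loc [-90.9  -0.2  24.7] F [0.1 0.6 0.1] width 0.3 eul [ -82.9    0.  -169.9]
t2.png
[(np.int64(116), np.int64(95), np.int64(69)), (np.int64(116), np.int64(94), np.int64(69)), (np.int64(71), np.int64(56), np.int64(41)), (np.int64(50), np.int64(35), np.int64(28)), (np.int64(52), np.int64(36), np.int64(31)), (np.int64(53), np.int64(37), np.int64(30)), (np.int64(55), np.int64(38), np.int64(30)), (np.int64(55), np.int64(36), np.int64(29)), (np.int64(57), np.int64(38), np.int64(31)), (np.int64(62), np.int64(50), np.int64(45)), (np.int64(85), np.int64(81), np.int64(81))]
[(np.int64(60), np.int64(52), np.int64(47)), (np.int64(67), np.int64(60), np.int64(53)), (np.int64(51), np.int64(45), np.int64(42)), (np.int64(39), np.int64(33), np.int64(32)), (np.int64(46), np.int64(33), np.int64(29)), (np.int64(53), np.int64(37), np.int64(29)), (np.int64(56), np.int64(41), np.int64(32)), (np.int64(58), np.int64(41), np.int64(33)), (np.int64(56), np.int64(39), np.int64(31)), (np.int64(66), np.int64(54), np.int64(51)), (np.int64(86), np.int64(83), np.int64(83))]
t3.png
[(np.int6
[... 1245 characters left out ...]
t64(54), np.int64(37), np.int64(31)), (np.int64(54), np.int64(36), np.int64(29)), (np.int64(55), np.int64(38), np.int64(30)), (np.int64(61), np.int64(49), np.int64(45)), (np.int64(84), np.int64(80), np.int64(80))]
[(np.int64(114), np.int64(94), np.int64(69)), (np.int64(112), np.int64(92), np.int64(67)), (np.int64(64), np.int64(49), np.int64(36)), (np.int64(50), np.int64(36), np.int64(29)), (np.int64(50), np.int64(35), np.int64(27)), (np.int64(52), np.int64(36), np.int64(30)), (np.int64(54), np.int64(39), np.int64(30)), (np.int64(57), np.int64(39), np.int64(31)), (np.int64(55), np.int64(38), np.int64(31)), (np.int64(64), np.int64(54), np.int64(50)), (np.int64(84), np.int64(80), np.int64(80))]
```

Run:
```python
from h import *
for z in (20,30,42,52,60,70,80,90): print(z,proj('scene',[464.7,-77.4,z]).round(1),proj('scene',np.array([464.7,-77.4,z])+[3.3*0,26,0]).round(1),proj('scene',np.array([464.7,-77.4,z])+[0,-26,0]).round(1))
import subprocess
snap('scene','s4.png')
a=cv2.imread('pics/s1.png')[125:205,215:305];b=cv2.imread('pics/s4.png')[125:205,215:305]
b=cv2.resize(b,None,fx=4.4,fy=4.4,interpolation=cv2.INTER_CUBIC);a=cv2.resize(a,None,fx=4.4,fy=4.4,interpolation=cv2.INTER_CUBIC)
cv2.imwrite('pics/g4.png',np.hstack([a,b]))
```

```text
20 [260.6 180.2] [267.7 184. ] [253.7 176.4]
30 [260.6 177.4] [267.7 181.2] [253.6 173.7]
42 [260.6 174. ] [267.8 177.8] [253.5 170.3]
52 [260.5 171.2] [267.8 175. ] [253.5 167.5]
60 [260.5 168.9] [267.8 172.7] [253.4 165.2]
70 [260.5 165.9] [267.9 169.7] [253.4 162.3]
80 [260.5 163. ] [267.9 166.7] [253.3 159.3]
90 [260.5 160. ] [267.9 163.7] [253.2 156.3]
```

View pics/g4.png

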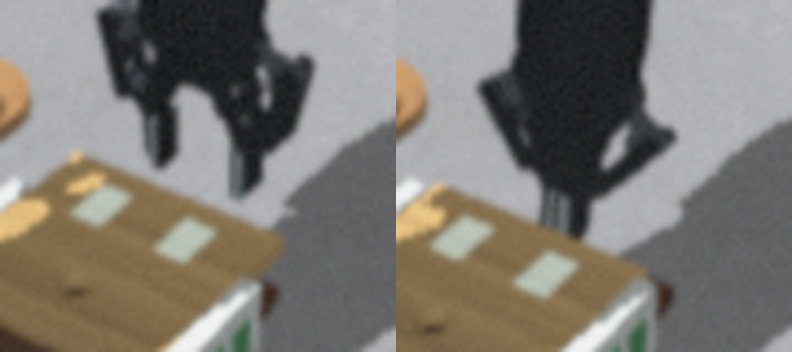

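g4: with reported TCP z=41.7 the tips appear at pixels (251,162.5)/(269.5,169) → real tip z≈70, so real tips are ~28 mm above reported. I'll back off and go to reported z≈15.

Call:
play_rows --pt "0 0.1 -0.018 0 0 0 0" --pt "0 0.18 -0.031 0 0 0 0" --pt "0 0.18 -0.031 0 0 0 0" --pt "0 0.187 0.009 0 0 0 0" --pt "0 0.187 0.009 0 0 0 0" --pt "0 0.187 0.009 0 0 0 0"

```text
time_s: 9.0
position: [466.9, -75.1, 14.2]
orientation: [0.747, -0.659, 0.058, -0.066]
wrist_force: [0.1, 0.2, -0.1]
width: 0.1
```

Call:
play_rows --pt "0 -0.05 0.009 0 0 0 0" --pt "0 -0.08 0.014 0 0 0 0" --pt "0 -0.095 0.016 0 0 0 0" --pt "0 -0.11 0.019 0 0 0 0" --pt "0 -0.125 0.021 0 0 0 0" --pt "0 -0.14 0.024 0 0 0 0" --pt "0 -0.15 0.026 0 0 0 0" --pt "0 -0.16 0.028 0 0 0 0" --pt "0 -0.17 0.029 0 0 0 0" --pt "0 -0.18 0.031 0 0 0 0"

```text
time_s: 9.83
position: [512.5, -69.5, 14.6]
orientation: [0.747, -0.659, 0.058, -0.066]
wrist_force: [-0.5, 0.4, -0.2]
width: 0.0
```

```bash
cat >> h.py <<'E'
def edge(im,us=(256,257,258,259)):
    # row where saturation of brown (R-B) falls off going down to table, + R-B profile
    rb=np.mean([im[200:232,u,0].astype(int)-im[200:232,u,2] for u in us],0); return rb.round(0).astype(int).tolist()
E
python3 - <<'E'
from h import *
st(); print(edge(cv2.imread('pics/t4.png')[:,:,::-1])); print(edge(snap('top','t5.png')))
E
```

```text
t 9.8333 w [512.5 -69.5  14.6] loc [-90.9  -0.2  14.6] F [-0.5  0.4 -0.2] width 0.0 eul [ -82.9    0.  -169.9]
[44, 44, 43, 43, 44, 46, 46, 46, 46, 40, 28, 20, 20, 22, 21, 21, 21, 22, 22, 24, 23, 23, 22, 23, 14, 6, 4, 4, 3, 4, 4, 4]
[44, 44, 43, 43, 44, 46, 46, 46, 46, 39, 29, 23, 23, 24, 24, 24, 25, 24, 16, 6, 3, 4, 4, 4, 4, 4, 4, 4, 4, 4, 4, 4]
```

It moved (edge row 224.5→218.5, ≈15 mm). Continue creeping.

Call:
play_rows --pt "0 -0.01 0.0017 0 0 0 0" --pt "0 -0.02 0.0035 0 0 0 0" --pt "0 -0.03 0.005 0 0 0 0" --pt "0 -0.04 0.007 0 0 0 0"

```text
time_s: 10.22
position: [522.7, -68.2, 14.6]
orientation: [0.747, -0.659, 0.058, -0.066]
wrist_force: [-0.4, -0.8, 0.7]
width: -0.2
```

Call:
play_rows --pt "0 -0.004 0.0007 0 0 0 0" --pt "0 -0.008 0.0014 0 0 0 0"

```text
time_s: 10.38
position: [524.5, -67.9, 14.6]
orientation: [0.747, -0.659, 0.058, -0.066]
wrist_force: [-2.4, -1.2, 0.2]
width: 0.2
```

Call:
play_rows --pt "0 -0.004 0.0007 0 0 0 0" --pt "0 -0.008 0.0014 0 0 0 0"

```text
time_s: 10.55
position: [526.4, -67.8, 14.6]
orientation: [0.747, -0.659, 0.058, -0.066]
wrist_force: [-1.7, 0.2, 0.2]
width: -0.7
```

Run:
```python
from h import *
st(); print(edge(snap('top','t6.png')))
```

```text
t 10.55 w [526.4 -67.8  14.6] loc [-76.8  -0.2  14.6] F [-1.7  0.2  0.2] width -0.7 eul [ -82.9   -0.  -169.9]
[44, 44, 43, 44, 44, 46, 46, 47, 46, 40, 30, 26, 21, 12, 6, 4, 4, 4, 4, 4, 3, 4, 4, 4, 4, 3, 4, 3, 4, 4, 4, 3]
```

Call:
play_rows --pt "0 -0.004 0.0007 0 0 0 0" --pt "0 -0.008 0.0014 0 0 0 0"

```text
time_s: 10.77
position: [528.5, -67.5, 14.6]
orientation: [0.747, -0.659, 0.058, -0.066]
wrist_force: [-0.7, -0.6, 0.4]
width: -0.1
```

Call:
play_rows --pt "0 -0.004 0.0007 0 0 0 0" --pt "0 -0.008 0.0014 0 0 0 0"

```text
time_s: 10.93
position: [529.1, -67.4, 14.3]
orientation: [0.747, -0.659, 0.057, -0.065]
wrist_force: [-14.1, -0.6, 9.9]
width: -0.2
```

Run:
```python
from h import *
st(); print(edge(snap('top','t7.png')))
```

```text
t 10.9333 w [529.1 -67.4  14.3] loc [-74.   -0.2  14.3] F [-14.1  -0.6   9.9] width -0.2 eul [ -82.9   -0.  -170.1]
[44, 44, 44, 43, 45, 46, 46, 46, 46, 40, 30, 22, 11, 5, 4, 4, 4, 4, 4, 4, 4, 4, 4, 4, 4, 4, 4, 3, 3, 4, 3, 4]
```

Run:
```python
from h import *
for z in (40,52,76,88): print(z,[proj('top',world([x,70,z])).round(1) for x in (-70,-74)])
go(world([-125,0,30]))
```

```text
40 [array([256.7, 212.7]), array([256.8, 214.2])]
52 [array([256.7, 212. ]), array([256.8, 213.5])]
76 [array([256.7, 210.5]), array([256.8, 212.1])]
88 [array([256.7, 209.8]), array([256.8, 211.4])]
row [-0.0007  0.1897 -0.0971] [0. 0. 0.] rows>=3
```

Both edges match x=-70 (roof row 209.7 vs 209.8, floor row 212.0 vs 212.0). Retract, straighten, lift.

Call:
play_rows --pt "0 0.06 -0.01 0 0 0 0" --pt "0 0.2 -0.035 0 0 0 0" --pt "0 0.2 -0.035 0 0 0 0" --pt "0 0.3 -0.5 -0.015 0 0 0" --pt "0 0.3 -0.5 -0.028 0 0 0" --pt "0 0.3 -0.5 -0.028 0 0 0" --pt "0 0.3 -0.5 -0.028 0 0 0" --pt "0 0.3 -0.5 -0.028 0 0 0" --pt "0 0.3 -0.5 -0.028 0 0 0"

```text
time_s: 11.73
position: [436.1, -79.6, 125.6]
orientation: [0.749, -0.662, 0.001, -0.001]
wrist_force: [-0.7, 0.2, -0.3]
width: -0.1
```

Run:
```python
from h import *
st(); go(world([0,48,100]),-82.87);
```

```text
t 11.7333 w [436.1 -79.6 125.6] loc [-167.9   -0.7  125.6] F [-0.7  0.2 -0.3] width -0.1 eul [-8.290e+01 -1.000e-01 -1.799e+02]
row [-0.1958 -0.6709  0.1037] [-0.0004 -0.0002 -0.0002] rows>=6
```

Call:
play_rows --pt "-0.196 -0.671 0 0 0 0 0" --pt "-0.196 -0.671 0 0 0 0 0" --pt "-0.196 -0.671 0 0 0 0 0" --pt "-0.196 -0.671 0 0 0 0 0" --pt "-0.196 -0.671 0 0 0 0 0" --pt "-0.196 -0.671 0.05 0 0 0 0" --pt "-0.196 -0.671 0.1 0 0 0 0" --pt "-0.196 -0.671 0.1 0 0 0 0" --pt "-0.196 -0.671 0.1 0 0 0 0"

```text
time_s: 12.48
position: [594.3, -10.4, 98.2]
orientation: [0.749, -0.662, -0.001, 0.001]
wrist_force: [-0.8, 0.1, -0.3]
width: 0.2
```

Call:
play_rows --pt "0 0 0.02 0 0 0 0" --pt "0 0 0.04 0 0 0 0" --pt "0 0 0.06 0 0 0 0" --pt "0 0 0.08 0 0 0 0" --pt "0 0 0.1 0 0 0 0" --pt "0 0 0.11 0 0 0 0" --pt "0 0 0.12 0 0 0 0"

```text
time_s: 13.07
position: [595.8, -9.7, 69.1]
orientation: [0.75, -0.662, -0.0, 0.0]
wrist_force: [0.2, 0.2, -1.2]
width: 0.3
```

Run:
```python
from h import *
st()
```

```text
t 13.0667 w [595.8  -9.7  69.1] loc [-0.8 48.8 69.1] F [ 0.2  0.2 -1.2] width 0.3 eul [-82.9   0.  180. ]
```

Call:
play_rows --pt "0 0 0.01 0 0 0 0" --pt "0 0 0.02 0 0 0 0" --pt "0 0 0.03 0 0 0 0"

```text
time_s: 13.32
position: [595.9, -9.7, 61.9]
orientation: [0.75, -0.662, 0.0, -0.0]
wrist_force: [-0.8, -1.0, -0.5]
width: 0.3
```

Call:
play_rows --pt "0 0 0.008 0 0 0 0" --pt "0 0 0.016 0 0 0 0"

```text
time_s: 13.48
position: [596.0, -9.7, 58.0]
orientation: [0.75, -0.662, 0.0, -0.0]
wrist_force: [-1.0, -1.2, 12.6]
width: -0.4
```

Call:
play_rows --pt "0 0 0.008 0 0 0 0" --pt "0 0 0.016 0 0 0 0"

```text
time_s: 13.65
position: [596.0, -9.9, 54.1]
orientation: [0.75, -0.662, 0.0, -0.0]
wrist_force: [-1.2, 0.1, 0.9]
width: -0.1
```

Contact near reported 59 (roof top 88 → offset ≈ 28.5 mm); the left side snapped through. Continue to ≈36.

Call:
play_rows --pt "0 0 0.01 0 0 0 0" --pt "0 0 0.02 0 0 0 0" --pt "0 0 0.03 0 0 0 0" --pt "0 0 0.04 0 0 0 0"

```text
time_s: 13.98
position: [595.9, -9.6, 43.8]
orientation: [0.75, -0.662, -0.0, -0.0]
wrist_force: [1.0, -0.0, -0.1]
width: -0.4
```

Call:
play_rows --pt "0 0 0.008 0 0 0 0" --pt "0 0 0.016 0 0 0 0"

```text
time_s: 14.15
position: [595.8, -9.7, 39.8]
orientation: [0.75, -0.662, -0.0, 0.0]
wrist_force: [0.6, -0.6, -0.4]
width: 0.1
```

Call:
play_rows --pt "0 0 0.006 0 0 0 0" --pt "0 0 0.012 0 0 0 0"

```text
time_s: 14.32
position: [596.0, -9.9, 38.1]
orientation: [0.75, -0.662, 0.0, 0.0]
wrist_force: [-14.9, -2.5, 47.9]
width: -0.2
```

Call:
play_rows --pt "0 0 -0.04 0 0 0 0" --pt "0 0 -0.17 0 0 0 0" --pt "0.2 0 -0.17 0 0 0 0" --pt "0.39 0 -0.17 0 0 0 0" --pt "0.39 0 -0.17 0 0 0 0" --pt "0.39 0 -0.17 0 0 0 0" --pt "0.39 0 -0.12 0 0 0 0" --pt "0.39 0 -0.105 0 0 0 0" --pt "0.39 0 -0.1 0 0 0 0"

```text
time_s: 15.07
position: [607.1, -105.2, 60.6]
orientation: [0.75, -0.661, -0.001, 0.0]
wrist_force: [-0.1, 0.5, -0.1]
width: 0.0
```

Run:
```python
from h import *
st()
```

```text
t 15.0667 w [ 607.1 -105.2   60.6] loc [ -1.4 -47.4  60.6] F [-0.1  0.5 -0.1] width 0.0 eul [-8.280e+01  1.000e-01  1.799e+02]
```

Call:
play_rows --pt "0 0 0.01 0 0 0 0" --pt "0 0 0.02 0 0 0 0" --pt "0 0 0.03 0 0 0 0"

```text
time_s: 15.32
position: [608.1, -105.9, 54.5]
orientation: [0.75, -0.662, 0.0, -0.0]
wrist_force: [-3.1, 1.6, 12.4]
width: -0.3
```

Call:
play_rows --pt "0 0 0.01 0 0 0 0" --pt "0 0 0.02 0 0 0 0" --pt "0 0 0.03 0 0 0 0"

```text
time_s: 15.57
position: [608.0, -106.3, 46.9]
orientation: [0.75, -0.662, 0.0, -0.0]
wrist_force: [0.7, 0.9, -0.1]
width: -0.0
```

Call:
play_rows --pt "0 0 0.008 0 0 0 0" --pt "0 0 0.016 0 0 0 0" --pt "0 0 0.022 0 0 0 0"

```text
time_s: 15.82
position: [607.9, -106.5, 41.3]
orientation: [0.75, -0.662, -0.0, 0.0]
wrist_force: [-0.5, 0.0, 0.8]
width: -0.1
```

Call:
play_rows --pt "0 0 0.006 0 0 0 0" --pt "0 0 0.01 0 0 0 0"

```text
time_s: 15.98
position: [607.9, -106.5, 38.9]
orientation: [0.75, -0.662, -0.0, 0.0]
wrist_force: [-0.6, -0.6, -0.5]
width: 0.5
```

Call:
play_rows --pt "0 0 0.004 0 0 0 0" --pt "0 0 0.006 0 0 0 0"

```text
time_s: 16.15
position: [607.9, -106.4, 37.5]
orientation: [0.75, -0.662, -0.0, -0.0]
wrist_force: [0.3, -0.2, -0.4]
width: -0.2
```

Call:
play_rows --pt "0 0 0.003 0 0 0 0" --pt "0 0 0.005 0 0 0 0"

```text
time_s: 16.32
position: [607.9, -106.5, 36.3]
orientation: [0.75, -0.662, 0.0, -0.0]
wrist_force: [0.5, 0.1, 0.3]
width: 0.1
```

Call:
play_rows --pt "0 0 0.003 0 0 0 0" --pt "0 0 0.005 0 0 0 0"

```text
time_s: 16.48
position: [607.9, -106.4, 35.0]
orientation: [0.75, -0.662, -0.0, 0.0]
wrist_force: [0.3, 0.2, 0.3]
width: -0.2
```

Call:
play_rows --pt "0 0 0.002 0 0 0 0" --pt "0 0 0.003 0 0 0 0" --pt "0 0 0.003 0 0 0 0"

```text
time_s: 16.73
position: [607.9, -106.4, 34.3]
orientation: [0.75, -0.662, -0.0, 0.0]
wrist_force: [1.2, -0.2, -0.1]
width: 0.2
```

Call:
play_rows --pt "0 0 0.002 0 0 0 0" --pt "0 0 0.003 0 0 0 0" --pt "0 0 0.003 0 0 0 0"

```text
time_s: 16.98
position: [608.0, -106.5, 33.9]
orientation: [0.75, -0.662, 0.0, 0.0]
wrist_force: [-1.3, 0.4, 6.7]
width: 0.1
```

Right side is down (contact at 34 → offset 30). Recheck the left side.

Call:
play_rows --pt "0 0 -0.08 0 0 0 0" --pt "0 0 -0.17 0 0 0 0" --pt "-0.2 0 -0.17 0 0 0 0" --pt "-0.385 0 -0.17 0 0 0 0" --pt "-0.385 0 -0.17 0 0 0 0" --pt "-0.385 0 -0.17 0 0 0 0" --pt "-0.385 0 -0.05 0 0 0 0" --pt "-0.385 0 -0.03 0 0 0 0" --pt "-0.385 0 -0.015 0 0 0 0" --pt "-0.385 0 -0.006 0 0 0 0" --pt "-0.385 0 -0.006 0 0 0 0"

```text
time_s: 17.9
position: [596.1, -11.3, 35.2]
orientation: [0.749, -0.662, -0.0, 0.0]
wrist_force: [-0.4, -0.2, 0.4]
width: 0.1
```

Call:
play_rows --pt "0 0 0.003 0 0 0 0" --pt "0 0 0.005 0 0 0 0" --pt "0 0 0.005 0 0 0 0"

```text
time_s: 18.15
position: [596.3, -11.1, 34.3]
orientation: [0.75, -0.662, 0.0, -0.0]
wrist_force: [0.1, -0.3, -0.2]
width: 0.1
```

Call:
play_rows --pt "0 0 0.002 0 0 0 0" --pt "0 0 0.003 0 0 0 0" --pt "0 0 0.003 0 0 0 0"

```text
time_s: 18.4
position: [596.3, -11.1, 33.9]
orientation: [0.75, -0.662, 0.0, -0.0]
wrist_force: [-4.3, -0.8, 12.0]
width: 0.3
```

Both sides contact at the same height: roof level. Lift and go to the rod.

Run:
```python
from h import *
st(); print(get_state()['q'].round(2)); go([500.6,338.5,150],-82.87); go([500.6,338.5,150],-52.87)
```

```text
t 18.4 w [596.3 -11.1  33.9] loc [-0.5 47.4 33.9] F [-4.3 -0.8 12. ] width 0.3 eul [ -82.9   -0.  -180. ]
[ 0.18  0.72 -0.38  1.78  0.38  0.71 -1.85]
row [-1.4346  0.2065 -0.4652] [-0.0001 -0.0001 -0.0001] rows>=11
row [-1.4346  0.2065 -0.4652] [-0.0001 -0.0001 -0.0834] rows>=11
```

Call:
play_rows --pt "0 0 -0.2 0 0 0 0" --pt "0 0 -0.465 0 0 0 0" --pt "0 0 -0.465 0 0 0 0" --pt "-0.5 0.1 -0.465 0 0 -0.08 1" --pt "-0.9 0.13 -0.465 0 0 -0.1667 1" --pt "-0.9 0.13 -0.465 0 0 -0.1667 1" --pt "-0.9 0.13 -0.465 0 0 -0.1667 1" --pt "-0.9 0.13 -0.465 0 0 -0.1667 1" --pt "-0.9 0.13 -0.465 0 0 -0.1667 1" --pt "-0.9 0.13 -0.465 0 0 -0.1667 1" --pt "-0.9 0.13 -0.465 0 0 -0.1667 1" --pt "-0.9 0.13 -0.465 0 0 -0.1667 1" --pt "-0.9 0.13 -0.465 0 0 -0.1667 1" --pt "-0.9 0.13 -0.465 0 0 -0.1667 1"

```text
time_s: 19.57
position: [536.0, 208.2, 149.4]
orientation: [0.98, -0.2, -0.0, -0.0]
wrist_force: [-0.2, 0.7, 0.2]
width: 85.2
```

Run:
```python
from h import *
st(); print(get_state()['q'].round(2)); go([500.6,338.5,150],-22.87)
im=snap('top','t8.png')
# hole: dark blob in roof; floor/roof edge rows
print(proj('top',world([30,0,64])),proj('scene',world([30,0,64])))
u,v=proj('top',world([30,0,64])).round().astype(int)
print(im[v-9:v+10,u-9:u+10].mean(2).astype(int))
print(edge(im)); print([proj('top',world([-70,70,z])).round(1) for z in (52,64)])
```

```text
t 19.5667 w [536.  208.2 149.4] loc [-33.1 272.4 149.4] F [-0.2  0.7  0.2] width 85.2 eul [ -23.    0. -180.]
[ 0.03  0.59 -0.73  1.76  0.47  0.97 -1.28]
row [-0.334  -0.4245 -0.0024] [-0.      0.     -0.0004] rows>=5
[281.2043348  170.12885498] [222.78665573 203.36635302]
[[91 90 91 90 90 90 90 89 89 90 89 88 88 86 87 86 86 86 86]
 [87 86 85 85 85 86 84 84 83 82 84 82 82 81 82 81 81 81 81]
 [81 80 81 81 81 81 80 80 80 80 79 80 80 78 81 79 79 79 78]
 [79 78 79 79 80 81 80 81 80 82 81 83 82 82 82 83 82 82 82]
 [82 82 82 83 82 83 84 83 84 81 83 84 84 84 83 84 83 83 84]
 [85 84 85 85 85 85 83 80 74 73 75 78 83 84 85 85 85 85 84]
 [85 85 86 86 86 83 77 68 59 55 58 65 74 84 84 86 85 84 84]
 [87 87 86 87 86 80 65 53 51 49 50 51 62 76 83 85 85 85 83]
 [86 87 86 87 85 77 62 59 62 63 60 55 55 69 84 87 86 86 86]
 [86 88 88 87 86 77 67 69 75 75 73 65 58 65 84 89 88 88 86]
 [89 89 88 89 88 82 80 83 87 86 84 75 67 72 87 89 89 89 88]
 [90 89 90 89 89 88 87 89 91 92 91 84 77 81 88 91 90 89 89]
 [90 91 92 91 91 91 90 91 89 91 89 87 86 91 93 93 93 93 91]
 [92 92 93 92 93 92 93 93 92 92 93 92 92 94 94 94 94 94 93]
 [94 93 94 94 94 95 93 94 94 95 93 94 93 94 95 93 92 93 91]
 [94 93 93 94 94 93 92 93 92 93 92 92 92 91 91 92 91 91 89]
 [92 92 92 92 91 91 92 91 92 90 91 91 90 90 90 89 90 90 89]
 [89 90 90 90 89 89 88 89 88 88 87 88 87 87 87 88 90 89 89]
 [86 88 88 86 87 87 88 86 85 87 86 87 85 86 88 86 87 89 87]]
[46, 46, 46, 47, 46, 47, 48, 48, 48, 48, 46, 35, 15, 6, 4, 4, 5, 5, 4, 4, 4, 4, 5, 4, 4, 4, 4, 4, 5, 4, 4, 4]
[array([256.7, 212. ]), array([256.7, 211.3])]
```

Roof hole is at pixel (281.2,169.4) versus predicted (281.2,170.1): aligned. To the rod.

Call:
play_rows --pt "-0.334 -0.4245 0 0 0 0 1" --pt "-0.334 -0.4245 0 0 0 0 1" --pt "-0.334 -0.4245 0 0 0 0 1" --pt "-0.334 -0.4245 0 0 0 0 1" --pt "-0.334 -0.4245 0 0 0 0 1" --pt "-0.334 -0.4245 0 0 0 0 1" --pt "-0.334 -0.4245 0 0 0 0 1"

```text
time_s: 20.2
position: [500.6, 337.7, 149.3]
orientation: [0.98, -0.199, 0.0, 0.0]
wrist_force: [1.3, 0.1, -0.5]
width: 85.3
```

Run:
```python
from h import *
st(); go([500.6,338.5,61],-22.87)
s=snap('scene','s9.png'); t=snap('top','t9.png')
# red rod pixels in scene
def red(im,box):
    x0,y0,x1,y1=box; c=im[y0:y1,x0:x1].astype(int); m=(c[...,0]>70)&(c[...,0]>2.5*c[...,1]); v,u=np.nonzero(m); return u+x0,v+y0
for n,f,box in (('scene','s0.png',(370,210,440,290)),('scene','s9.png',(370,210,440,290)),('top','t0.png',(95,190,160,240))):
    u,v=red(cv2.imread('pics/'+f)[:,:,::-1],box); print(n,f,len(u),u.mean() if len(u) else 0,v.mean() if len(u) else 0,v.min(),v.max())
def mid(q,n): # mean projection of visible rod axis 40..140
    return proj(n,np.array([[q[0],q[1],z] for z in np.linspace(40,140,50)])).mean(0)
u,v=red(cv2.imread('pics/s0.png')[:,:,::-1],(370,210,440,290)); a=[u.mean(),v.mean()]
u,v=red(cv2.imread('pics/t0.png')[:,:,::-1],(95,190,160,240)); b=[u.mean(),v.mean()]
from scipy.optimize import least_squares
for w in ((1,1),(1,0),(0,1)):
    r=least_squares(lambda q:np.concatenate([w[0]*(mid(q,'scene')-a),w[1]*(mid(q,'top')-b)]),[500,338]); print(w,r.x,r.fun)
```

```text
t 20.2 w [500.6 337.7 149.3] loc [-52.1 405.3 149.3] F [ 1.3  0.1 -0.5] width 85.3 eul [-23.  -0. 180.]
row [-0.0015 -0.0031  0.3531] [ 0.0001 -0.0001 -0.0003] rows>=4
scene s0.png 189 405.1746031746032 246.15873015873015 229 264
scene s9.png 187 405.096256684492 246.27807486631016 229 264
top t0.png 28 116.35714285714286 212.42857142857142 209 218
(1, 1) [500.95518009 341.2038566 ] [0.27719893 0.50322552 0.61570704 0.28146859]
(1, 0) [500.05908697 340.22614332] [4.37239578e-09 2.47214871e-09 0.00000000e+00 0.00000000e+00]
(0, 1) [501.5719607  342.77229601] [ 0.00000000e+00  0.00000000e+00  7.14805992e-11 -1.04023457e-11]
```

Call:
play_rows --pt "-0.003 -0.007 0.1 0 0 0 1" --pt "-0.003 -0.007 0.18 0 0 0 1" --pt "-0.003 -0.007 0.24 0 0 0 1" --pt "-0.003 -0.007 0.3 0 0 0 1" --pt "-0.003 -0.007 0.335 0 0 0 1" --pt "-0.003 -0.007 0.352 0 0 0 1" --pt "-0.003 -0.007 0.352 0 0 0 1"

```text
time_s: 20.88
position: [500.3, 339.9, 60.9]
orientation: [0.98, -0.199, -0.0, 0.0]
wrist_force: [0.1, -0.4, 0.2]
width: 85.1
```

Call:
play_rows --pt "0 0 0 0 0 0 0" --pt "0 0 0 0 0 0 0" --pt "0 0 0 0 0 0 0" --pt "0 0 0 0 0 0 0" --pt "0 0 0 0 0 0 0" --pt "0 0 0 0 0 0 0" --pt "0 0 0 0 0 0 0" --pt "0 0 0 0 0 0 0"

```text
time_s: 21.55
position: [500.4, 340.6, 61.6]
orientation: [0.98, -0.198, 0.0, -0.0]
wrist_force: [-0.1, -0.8, 5.6]
width: 12.8
```

Call:
play_rows --pt "0 0 -0.05 0 0 0 0" --pt "0 0 -0.15 0 0 0 0" --pt "0 0 -0.3 0 0 0 0" --pt "0 0 -0.48 0 0 0 0" --pt "0 0 -0.48 0 0 0 0" --pt "0 0 -0.48 0 0 0 0" --pt "0 0 -0.48 0 0 0 0"

```text
time_s: 22.13
position: [500.3, 340.2, 181.8]
orientation: [0.98, -0.198, 0.0, -0.0]
wrist_force: [0.2, -1.3, -0.7]
width: 12.4
```

Run:
```python
from h import *
st(); print(get_state()['q'].round(2)); go(world([31,0,180]),-22.87)
```

```text
t 22.1333 w [500.3 340.2 181.8] loc [-52.1 407.8 181.8] F [ 0.2 -1.3 -0.7] width 12.4 eul [ -22.9   -0.  -180. ]
[-0.2   0.6  -0.74  1.65  0.45  1.07 -1.47]
row [1.1039 1.2461 0.0074] [-0.     -0.0001 -0.    ] rows>=12
```

Call:
play_rows --pt "0.1 0.12 0 0 0 0 0" --pt "0.2 0.23 0 0 0 0 0" --pt "0.3 0.34 0 0 0 0 0" --pt "0.4 0.45 0 0 0 0 0" --pt "0.5 0.56 0 0 0 0 0" --pt "0.6 0.68 0 0 0 0 0" --pt "0.7 0.79 0 0 0 0 0" --pt "0.8 0.9 0 0 0 0 0" --pt "0.8 0.9 0 0 0 0 0" --pt "0.8 0.9 0 0 0 0 0" --pt "0.8 0.9 0 0 0 0 0"

```text
time_s: 23.05
position: [596.3, 55.8, 180.4]
orientation: [0.98, -0.198, -0.001, -0.0]
wrist_force: [-0.5, 0.9, 0.3]
width: 12.5
```

Run:
```python
from h import *
st(); go(world([31,0,150]),-22.87)
```

```text
t 23.05 w [596.3  55.8 180.4] loc [  7.9 113.7 180.4] F [-0.5  0.9  0.3] width 12.5 eul [-2.29e+01  1.00e-01  1.80e+02]
row [0.3077 0.3478 0.1212] [0.     0.0003 0.    ] rows>=5
```

Call:
play_rows --pt "0.1 0.11 0 0 0 0 0" --pt "0.2 0.23 0 0 0 0 0" --pt "0.308 0.348 0 0 0 0 0" --pt "0.308 0.348 0 0 0 0 0" --pt "0.308 0.348 0.06 0 0 0 0" --pt "0.308 0.348 0.12 0 0 0 0" --pt "0.308 0.348 0.12 0 0 0 0" --pt "0.308 0.348 0.12 0 0 0 0"

```text
time_s: 23.72
position: [633.6, -53.2, 150.8]
orientation: [0.98, -0.197, -0.001, -0.0]
wrist_force: [0.2, 0.6, -0.6]
width: 12.3
```

Run:
```python
from h import *
st()
s=snap('scene','s10.png'); t=snap('top','t10.png')
c=s.astype(int); m=(c[...,0]>70)&(c[...,0]>2.2*c[...,1])&(c[...,1]<45); m[:, :190]=0;m[:,260:]=0;m[:100]=0;m[230:]=0
v,u=np.nonzero(m); print(len(u))
for r in range(v.min(),v.max()+1,4): print(r,u[v==r].mean() if (v==r).any() else None)
w=get_state()['position']
for z in (100,110,120,130): print(z,proj('scene',[w[0],w[1],z]).round(1))
print('hole pred',proj('scene',world([30,0,64])), proj('scene',world([31.4,0,64])))
up('s10.png','k10.png',185,120,265,220,6); 
a=cv2.imread('pics/k10.png'); b=cv2.resize(cv2.imread('pics/t10.png')[140:215,250:310],None,fx=5,fy=5,interpolation=cv2.INTER_CUBIC)
o=np.zeros((600,780,3),np.uint8); o[:,:480]=a; o[:375,480:780]=b; cv2.imwrite('pics/k11.png',o)
```

```text
t 23.7167 w [633.6 -53.2 150.8] loc [ 31.4   0.9 150.8] F [ 0.2  0.6 -0.6] width 12.3 eul [-2.28e+01  1.00e-01  1.80e+02]
189
147 217.5
151 218.0
155 218.5
159 219.0
163 219.5
167 219.5
171 219.5
175 219.5
179 220.0
183 220.5
187 220.5
191 221.5
100 [221.2 192.8]
110 [220.9 189.6]
120 [220.5 186.4]
130 [220.2 183.1]
hole pred [222.78665573 203.36635302] [222.43067725 203.6947483 ]
```

View pics/k11.png

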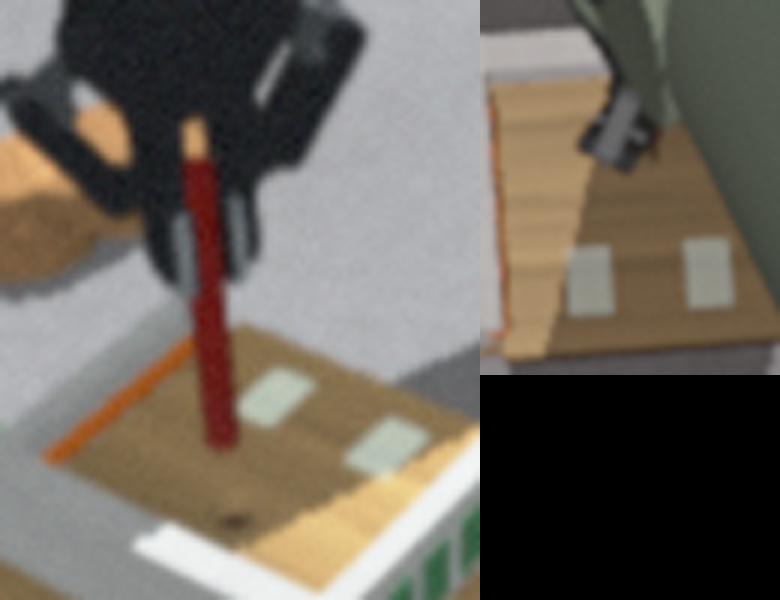

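k11: rod vertical in the grip, foot at scene pixel ≈(221.8,194), hole at ≈(223.7,206), orange bars closed above the roof. Measuring the hole relative to the rod numerically from the unobstructed picture s9.

Run:
```python
from h import *
im=cv2.imread('pics/s9.png').astype(int).mean(2).astype(int)
print('cols 213-234'); 
for v in range(196,214): print(v,im[v,213:235])
th=np.linspace(0,2*np.pi,60)
for z in (64,):
    c=world([30,0,z]); P=c+np.c_[10*np.cos(th),10*np.sin(th),0*th]; q=proj('scene',P); print('pred rim',q.min(0),q.max(0))
    P=c+np.c_[10*np.cos(th),10*np.sin(th),0*th-12]; q=proj('scene',P); print('pred lower rim',q.min(0),q.max(0))
s=cv2.imread('pics/s10.png').astype(int)
for v in range(186,200): print(v,s[v,214:230,2],s[v,214:230,1])
w=get_state()['position']; f=np.array([w[0],w[1],98]); q=proj('scene',f+np.c_[7*np.cos(th),7*np.sin(th),0*th]); print('pred foot',q.min(0),q.max(0))
```

```text
cols 213-234
196 [180 184 182 182 181 180 180 178 179 179 176 177 172 176 175 175 176 176
 176 176 176 178]
197 [177 178 179 182 185 183 180 180 180 177 179 177 175 173 171 176 175 176
 178 176 177 176]
198 [176 176 177 179 181 182 183 180 182 181 178 177 173 175 171 173 175 176
 177 178 179 180]
199 [171 174 176 177 175 178 181 181 183 182 183 179 177 177 177 171 171 172
 172 173 174 176]
200 [168 170 172 174 174 174 177 181 181 181 181 180 180 180 180 177 177 173
 175 172 172 172]
201 [168 170 173 170 172 172 177 174 175 171 172 168 169 176 182 182 179 179
 175 175 167 155]
202 [167 167 167 169 168 171 169 167 158 147 145 140 141 152 167 177 181 181
 181 177 151 126]
203 [165 163 166 168 169 167 165 150 130 118 119 115 116 126 144 169 180 184
 181 172 134 109]
204 [161 165 165 165 166 167 162 133 112 104 108 109 108 105 122 157 175 177
 164 153 123 107]
205 [162 160 161 163 164 167 155 122 103  97  94  96  95  97 123 157 168 156
 132 123 112 107]
206 [177 166 161 159 163 162 154 124  98  88  77  74  82 106 134 158 153 125
 109 105 105 108]
207 [210 195 180 165 161 158 158 137 123 1
[... 2026 characters left out ...]
4 127 129 129 131 130 128] [111 112 111 112 109 103  94  83  87  91 102 105 107 110 109 106]
196 [133 135 132 133 131 133 127 126 127 129 132 128 129 128 131 130] [112 111 111 111 110 110 105 101 104 106 108 104 109 106 109 109]
197 [132 134 135 137 135 131 130 132 131 132 130 129 127 127 129 129] [112 111 113 114 112 108 111 110 107 111 110 108 104 107 112 107]
198 [129 129 131 133 135 132 136 135 134 132 133 132 128 127 127 129] [107 109 109 111 112 111 114 113 113 113 113 111 106 107 106 108]
199 [126 127 129 133 128 132 134 137 134 136 134 132 132 131 128 127] [106 107 108 112 107 113 112 113 111 116 111 111 112 112 109 108]
pred foot [218.3271301 191.5023631] [224.24512657 195.41824805]
```

Run:
```python
from h import *
t=cv2.imread('pics/t10.png')[:,:,::-1].astype(int)
rg=t[...,0]-t[...,1]
for v in range(160,178): print(v,rg[v,272:294])
w=get_state()['position']; th=np.linspace(0,2*np.pi,60)
for z in (99.5,130): 
    q=proj('top',np.array([w[0],w[1],z])+np.c_[7*np.cos(th),7*np.sin(th),0*th]); print(z,q.min(0),q.max(0))
h=proj('top',world([30,0,64])+np.c_[10*np.cos(th),10*np.sin(th),0*th]);print('hole pred',h.min(0),h.max(0))
```

```text
160 [28 28 25 18  3  0  1  0  1  0 -2 -4 -3 -3 -4 -5 -5 -3 -3 -4 -5 -5]
161 [27 26 21  9  1  0  1  1  1  1 -1 -3 -4 -3 -4 -6 -5 -5 -4 -3 -3 -6]
162 [26 20 11  2  0  0  0  1  0  1  0 -3 -3 -4 -5 -6 -7 -6 -3 -4 -4 -3]
163 [20  9  2  0 -1  1  1  0  0  1  2 -1 -4 -3 -5 -6 -6 -5 -2 -4 -4 -4]
164 [14  3  0  1  1  1  0  1  1  3  1  2 -1 -3 -2 -4 -1  2  3 -1 -4 -4]
165 [ 8  1  1  1  1  1  1  1  1  0  2  0  3  6  9  8 12 15 13  6 -2 -4]
166 [ 2  2  2  2  1  1  0  1  2  1  1  2  8 17 21 17 19 20 19 11  0 -4]
167 [ 0  2  2  1  1  0  1  1  1  1  1  1 14 20 23 19 19 19 19 15  6 -3]
168 [ 1  0  0  1  1  2  1  1  2  0  1  5 17 22 21 20 20 19 18 17 12  0]
169 [ 0  1  1  2  1  0  1  1  1  1  5  9 15 18 19 19 20 19 20 19 15  7]
170 [ 5  1  0  1  1  2  1  1  2  4  9 13 15 17 18 20 19 20 20 20 18 12]
171 [21  8  1  1  1  0  2  0  2  9 15 16 15 16 19 20 19 20 20 20 20 18]
172 [25 17 10  5  1  0  0  1  4 12 18 19 17 19 19 20 20 20 21 20 21 19]
173 [24 20 19 14 12  8  4  2 10 16 19 19 19 19 21 20 20 21 20 21 21 20]
174 [24 20 21 20 18 17 13 12 17 19 20 20 20 20 20 21 21 20 20 20 21 20]
175 [23 21 21 21 21 21 19 18 20 21 21 20 20 20 21 20 21 20 21 20 19 21]
176 [22 20 21 21 20 20 20 21 21 19 20 21 20 20 20 20 20 20 19 20 20 20]
177 [20 20 20 20 20 20 20 20 20 20 19 20 20 20 19 18 20 20 21 20 19 20]
99.5 [278.87044843 163.13370926] [284.56916584 168.66278743]
130 [279.47702952 159.92530977] [285.33092713 165.59697919]
hole pred [277.25256835 166.29772661] [285.15260738 173.97723057]
```

Scene view (where the rod and TCP agree) puts the hole about 2–3 mm more to +y than the top view, whose bias matches the rod-stand discrepancy. Target (634.6, -50.9).

Run:
```python
from h import *
st(); go([634.6,-50.9,119]); go([634.6,-50.9,110])
```

```text
t 23.8167 w [634.4 -53.6 152. ] loc [ 32.1   0.4 152. ] F [-0.  -0.4  0.7] width 12.2 eul [ -22.8   -0.  -180. ]
row [-0.0035 -0.0102  0.1321] [0. 0. 0.] rows>=3
row [-0.0035 -0.0102  0.1681] [0. 0. 0.] rows>=3
```

Call:
play_rows --pt "-0.0035 -0.01 0.04 0 0 0 0" --pt "-0.0035 -0.01 0.08 0 0 0 0" --pt "-0.0035 -0.01 0.11 0 0 0 0" --pt "-0.0035 -0.01 0.13 0 0 0 0" --pt "-0.0035 -0.01 0.13 0 0 0 0"

```text
time_s: 24.23
position: [633.6, -52.1, 117.3]
orientation: [0.98, -0.198, -0.001, 0.0]
wrist_force: [-0.5, 0.1, -0.5]
width: 12.6
```

Call:
play_rows --pt "0 0 0.01 0 0 0 0" --pt "0 0 0.016 0 0 0 0" --pt "0 0 0.02 0 0 0 0"

```text
time_s: 24.48
position: [634.4, -52.1, 113.8]
orientation: [0.98, -0.198, 0.0, 0.0]
wrist_force: [1.0, -0.0, -0.5]
width: 12.6
```

Call:
play_rows --pt "0 0 0.006 0 0 0 0" --pt "0 0 0.012 0 0 0 0" --pt "0 0 0.02 0 0 0 0"

```text
time_s: 24.73
position: [634.4, -52.1, 108.9]
orientation: [0.98, -0.198, 0.0, -0.0]
wrist_force: [0.1, 0.6, -0.9]
width: 12.2
```

Call:
play_rows --pt "0 0 0.01 0 0 0 0" --pt "0 0 0.02 0 0 0 0" --pt "0 0 0.03 0 0 0 0" --pt "0 0 0.04 0 0 0 0"

```text
time_s: 25.07
position: [634.3, -52.0, 98.5]
orientation: [0.98, -0.198, -0.0, 0.0]
wrist_force: [0.6, -0.4, -1.0]
width: 12.5
```

Call:
play_rows --pt "0 0 0.01 0 0 0 0" --pt "0 0 0.02 0 0 0 0" --pt "0 0 0.03 0 0 0 0" --pt "0 0 0.04 0 0 0 0"

```text
time_s: 25.4
position: [634.3, -52.1, 88.5]
orientation: [0.98, -0.198, -0.0, -0.0]
wrist_force: [-0.4, 0.7, -0.6]
width: 12.5
```

Call:
play_rows --pt "0 0 0.01 0 0 0 0" --pt "0 0 0.02 0 0 0 0" --pt "0 0 0.03 0 0 0 0" --pt "0 0 0.04 0 0 0 0"

```text
time_s: 25.73
position: [634.3, -52.1, 78.5]
orientation: [0.98, -0.198, -0.0, -0.0]
wrist_force: [1.2, 0.9, -0.6]
width: 12.9
```

Call:
play_rows --pt "0 0 0.012 0 0 0 0" --pt "0 0 0.024 0 0 0 0" --pt "0 0 0.036 0 0 0 0" --pt "0 0 0.042 0 0 0 0"

```text
time_s: 26.07
position: [634.1, -52.1, 67.8]
orientation: [0.98, -0.198, -0.0, 0.0]
wrist_force: [-1.2, -0.7, -1.1]
width: 12.4
```

Call:
play_rows --pt "0 0 0.003 0 0 0 0" --pt "0 0 0.006 0 0 0 0"

```text
time_s: 26.23
position: [634.3, -52.0, 66.7]
orientation: [0.98, -0.198, -0.0, -0.0]
wrist_force: [-0.6, -0.7, -1.1]
width: 12.7
```

Call:
play_rows --pt "0 0 0.003 0 0 0 0" --pt "0 0 0.006 0 0 0 0"

```text
time_s: 26.4
position: [635.0, -51.8, 66.5]
orientation: [0.98, -0.198, 0.001, -0.0]
wrist_force: [-4.7, 0.1, 23.6]
width: 12.9
```

Call:
play_rows --pt "0 0 0.003 0 0 0 0" --pt "0 0 0.004 0 0 0 0"

```text
time_s: 26.57
position: [635.4, -51.7, 66.4]
orientation: [0.98, -0.198, 0.001, -0.0]
wrist_force: [-6.3, 0.2, 29.3]
width: 12.7
```

Bottomed exactly where expected (66.5). Ease off, open, withdraw.

Call:
play_rows --pt "0 0 -0.008 0 0 0 0" --pt "0 0 -0.01 0 0 0 0" --pt "0 0 -0.01 0 0 0 1" --pt "0 0 -0.01 0 0 0 1" --pt "0 0 -0.01 0 0 0 1" --pt "0 0 -0.01 0 0 0 1" --pt "0 0 -0.01 0 0 0 1" --pt "0 0 -0.01 0 0 0 1" --pt "0 0 -0.01 0 0 0 1" --pt "0 0 -0.06 0 0 0 1" --pt "0 0 -0.15 0 0 0 1" --pt "0 0 -0.3 0 0 0 1" --pt "0 0 -0.5 0 0 0 1" --pt "0 0 -0.5 0 0 0 1" --pt "0 0 -0.5 0 0 0 1" --pt "0 0 -0.5 0 0 0 1"

```text
time_s: 27.9
position: [634.5, -52.2, 190.5]
orientation: [0.98, -0.198, 0.001, 0.0]
wrist_force: [0.1, -0.4, 0.1]
width: 85.3
```

Call:
play_rows --pt "-0.4 -0.4 -0.1 0 0 0 1" --pt "-0.7 -0.7 -0.1 0 0 0 1" --pt "-0.7 -0.7 -0.1 0 0 0 1" --pt "-0.7 -0.7 -0.1 0 0 0 1" --pt "-0.7 -0.7 -0.1 0 0 0 1" --pt "-0.7 -0.7 -0.1 0 0 0 1" --pt "-0.7 -0.7 -0.1 0 0 0 1" --pt "-0.7 -0.7 -0.1 0 0 0 1" --pt "-0.7 -0.7 -0.1 0 0 0 1"

```text
time_s: 28.65
position: [541.0, 176.6, 213.6]
orientation: [0.98, -0.198, -0.0, 0.0]
wrist_force: [0.2, -0.6, 0.4]
width: 85.4
```

Run:
```python
from h import *
st()
t=snap('top','t12.png'); s=snap('scene','s12.png'); up('s12.png','z12.png',175,140,290,250,5)
def red(im,x0,y0,x1,y1):
    c=im.astype(int)[y0:y1,x0:x1]; m=(c[...,0]>60)&(c[...,0]>2.2*c[...,1])&(c[...,1]<60); v,u=np.nonzero(m); u+=x0;v+=y0
    return [(r,u[v==r].mean().round(1),(v==r).sum()) for r in range(v.min(),v.max()+1,3) if (v==r).any()]
print('scene',red(s,205,140,240,215)); print('pred axis',[proj('scene',[634.8,-51.9,z]).round(1).tolist() for z in (64,100,145)])
print('edge',edge(t),[proj('top',world([-70,70,z]))[1].round(1) for z in (52,64)])
```

```text
t 28.65 w [541.  176.6 213.6] loc [-32.  240.5 213.6] F [ 0.2 -0.6  0.4] width 85.4 eul [-22.9   0.  179.9]
scene [(178, np.float64(219.0), np.int64(3)), (181, np.float64(220.5), np.int64(4)), (184, np.float64(220.5), np.int64(4)), (187, np.float64(221.0), np.int64(3)), (190, np.float64(221.5), np.int64(4)), (193, np.float64(221.5), np.int64(4)), (196, np.float64(222.0), np.int64(3)), (199, np.float64(222.5), np.int64(4)), (202, np.float64(222.5), np.int64(4)), (205, np.float64(223.0), np.int64(3))]
pred axis [[222.8, 204.3], [221.6, 193.2], [220.1, 178.4]]
edge [45, 44, 46, 46, 45, 46, 47, 46, 42, 32, 16, 4, 2, 0, 1, 3, 6, 5, 5, 4, 5, 4, 4, 4, 5, 5, 4, 5, 4, 4, 4, 5] [np.float64(212.0), np.float64(211.3)]
```

Run:
```python
from h import *
print(proj('top',world([-70,-70,64])),proj('top',world([-70,0,64])))
for f in ('t8.png','t12.png'):
    im=cv2.imread('pics/'+f)[:,:,::-1].astype(int); print(f)
    for u in (257,262,270,280,295,305,310): print(u,(im[200:216,u].sum(1)//3).tolist())
a,b=[cv2.cvtColor(cv2.imread('pics/'+f),cv2.COLOR_BGR2GRAY).astype(np.float32) for f in('t8.png','t12.png')]
print('walls shift',cv2.phaseCorrelate(a[140:170,240:262],b[140:170,240:262]),'samples',cv2.phaseCorrelate(a[120:185,335:400],b[120:185,335:400]))
```

```text
[312.76463842 206.94358763] [284.75183476 209.09792088]
t8.png
257 [91, 90, 91, 88, 88, 90, 92, 95, 94, 96, 88, 68, 61, 76, 85, 85]
262 [90, 91, 91, 89, 89, 91, 92, 94, 96, 95, 83, 65, 72, 84, 86, 85]
270 [146, 145, 133, 108, 91, 92, 94, 94, 95, 91, 71, 62, 78, 86, 87, 87]
280 [91, 93, 91, 89, 92, 93, 95, 96, 94, 79, 62, 75, 86, 89, 88, 90]
295 [166, 154, 141, 141, 146, 146, 146, 143, 124, 106, 122, 136, 137, 135, 135, 136]
305 [145, 141, 140, 144, 145, 146, 146, 131, 108, 123, 137, 138, 135, 135, 135, 135]
310 [146, 146, 145, 144, 145, 146, 141, 120, 106, 125, 137, 137, 136, 136, 136, 137]
t12.png
257 [87, 87, 87, 87, 85, 86, 90, 93, 83, 60, 35, 24, 26, 32, 43, 49]
262 [87, 86, 89, 85, 84, 87, 92, 92, 93, 91, 82, 61, 55, 48, 37, 30]
270 [142, 141, 130, 104, 87, 88, 90, 92, 93, 89, 69, 60, 76, 83, 85, 82]
280 [89, 89, 87, 86, 88, 90, 92, 92, 90, 76, 59, 73, 83, 84, 86, 85]
295 [148, 121, 94, 89, 91, 92, 93, 91, 84, 92, 118, 131, 132, 131, 132, 132]
305 [141, 137, 136, 140, 142, 141, 141, 127, 103, 119, 133, 133, 131, 130, 130, 131]
310 [141, 141, 141, 141, 141, 142, 137, 116, 101, 121, 133, 132, 131, 131, 133, 133]
walls shift ((0.4758991011194489, -0.4061506053704722), 0.7194931619697147) samples ((0.0016911935792265353, 0.030529667712627884), 0.9792879312126724)
```

Roof edge unchanged across columns 262–310 (column 257 is only hidden by the gripper), and the rod's visible length matches z 64–145. Handing in.

```bash
python3 -c "
from plant import hand_in
print(hand_in())"
```

```text
the job is handed in; nothing more can be done
None
```

I did the job in the order asked and handed it in at about 28.7 s of the 58 s. No verdict was reported.

**What I did**
- **Layers:** pushed the roof home, then the floor, each to a contact of about 14 N at the stop.
- **Roof:** pressed it down left, then right. Each side snapped at about 12 N.
- **Rod:** took it from its stand, lowered it through both holes to the bottom, released it, and moved the arm clear.

**Last checks**
- **Layers home:** both front edges matched x = -70 to within about half a pixel. The roof edge was unchanged after the rod went in.
- **Roof level:** touching down left and right gave contact at the same reported height, 33.9.
- **Rod at the bottom:** it stopped at the expected height, and its visible length in the scene picture matches z = 64 to 145.

**What failed or disagreed**
- **Tip height:** the real fingertips sat about 29–30 mm above the reported TCP. The first three passes at the floor layer went over the top of it. I saw this in the pictures and allowed for it from then on.
- **Peak force:** when the left side bottomed, the vertical force was briefly 48 N at the fingertips. That is above the 40 N limit stated for the arm and gripper body, though only the fingers were touching.
- **Cameras:** the two views disagreed by about 4 mm on the hole's position. I relied mainly on the scene view, and the rod went in without resistance.
- **Final picture:** the viewer's picture limit was reached, so the last checks were made on pixel values rather than by eye.

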